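# Put the hand plane away in its case

### The job

Put the wooden hand plane away: lay it flat on the floor of its open case, lengthways between the two low ribs and without dropping it, then let go of it. Then close the case's lid fully, without slamming it. Leave the other tools and wood on the bench where they are.

Things in the scene. Friction and masses are not known exactly. Their poses are not given: they have to be found in the camera images.
- plane: Loose wooden hand plane on its flat sole: dark solid block 160 long (x) x 44 wide (y) x 40 high, 385 to 715 g. Origin at the sole's centre, x to the toe, z up; starts with x pointing away from the robot within 25 degrees; may lie in the case either way round. Grip its flat upright sides. On top, at most 54 above the sole: wedge and iron (x -36 to +20), round knob (x +58).
- case: Wooden case fixed to the bench: tray 206 (x) x 146 (y) x 36 high, walls and floor 8 thick. Origin under its centre, x towards the hinge on its far rim (away from the robot within 15 degrees), z up. The lid hangs half open over the tray and blocks a tool pointing straight down at its middle: reach in from the robot's side, tool leaning back some 25 to 35 degrees, like the lid.
- case_floor (a point): Centre of the tray's inner floor (190 x 130), 8 above the bench. Axes as the case. On the floor two low ribs run along x, 170 long, 6 wide, 10 high, centred at y = -31 and +31: the gap between them is 56. The plane goes in this gap, sole on the floor.
- case_hinge (a point): Point on the lid's hinge axis, at the middle of the far rim: x = +103, z = 36 in the case's frame. The hinge axis runs along the case's y.
- lid (a joint): Lid angle, rad: 0 fully closed, grows as the near edge lifts, stops at 1.0; starts at 0.93 to 1.0. Stays wherever it is left (hinge friction 0.5 N m, lid 300 g); 1 to 3 N square to it at the near edge closes it. Hollow cover: skirt 206 x 146 x 28 deep, flat top 8 thick whose near edge juts 30 past it: its outer face is 36 from the hinge axis square to the lid, and 72 above the bench when closed.
- lid_pull (a point): Middle of the top of a dark wooden grip strip on the lid's outer face: 90 long (parallel to the hinge), 14 wide, 20 high, centred 186 from the hinge axis along the lid. This point is 56 from the hinge axis square to the lid. Axes turn with the lid, z square to its outer face.
- stone: Bystander: grey sharpening stone on a wooden base, 160 x 54 x 28 high, loose, between case and plane. Origin under its centre.
- chisel: Bystander: loose chisel 200 long, 26 high, lying nearest the robot, between case and plane, blade pointing away from the robot. Origin on the bench, its x along the blade; the tool spans x -75 to +125.
- flask: Bystander: loose black drinking flask, 72 across, 222 tall, standing to one side. Origin under its centre.
- mallet: Bystander: loose wooden mallet 300 long, 50 high, lying to one side. Origin under the handle.
- fclamp: Bystander: loose bar clamp 260 long, 20 high, lying beyond the case and plane. Origin under its bar.
- strip: Bystander: loose dark wood strip 240 x 30 x 12 high, lying beyond the case and plane. Origin under its centre.
Not all that is in view belongs to the job. Leave any orange look-alike of the plane alone.

How it is judged (in metres and radians):
On the way, in this order (a step that is already met when the one before it is completed fails the run):
1. the plane lies flat in the tray between the ribs, let go, with the lid still open (z of plane in the frame of case below 0.012 m and horizontal distance between plane and case_floor below 0.025 m and angle between the x axis of plane and the x axis of case, either way round below 0.2 rad and angle between plane's own z axis and vertical below 0.06 rad and contact force between the fingers and plane below 0.2 N and value of joint lid above 0.3 rad), for 0.1 s.
2. the lid is closed (value of joint lid below 0.03 rad), for 0.2 s.
At the end, for the whole second after the job is handed in: The plane rests on the tray's floor between the ribs (sole within 4 mm of the floor, centre within 25 mm of the floor's centre, along the case within 0.2 rad, level within 0.06 rad) and the lid is closed to within 0.03 rad (value of joint lid below 0.03 rad and z of plane in the frame of case below 0.012 m and horizontal distance between plane and case_floor below 0.025 m and angle between the x axis of plane and the x axis of case, either way round below 0.2 rad and angle between plane's own z axis and vertical below 0.06 rad and linear speed of plane below 0.02 m/s); the robot touches nothing.
It fails at once if the plane is dropped or rammed into the case (contact force over 80 N) (contact force between plane and case above 80 N).
It fails at once if the lid is slammed (closing faster than 3 rad/s) (velocity of joint lid below -3 rad/s).
It fails at once if a bystander is moved by more than 40 mm (distance of any of stone, chisel, flask, mallet, fclamp, strip from where it was at the start of the episode above 0.04 m).
It also fails if it takes over 64 s, if anything falls off the work surface, if the arm or the gripper's body presses on something with over 40 N, if the wrist force passes 120 N, or if a joint passes its speed limit or range.

### The arm

A 7-joint arm with a two-finger parallel gripper is mounted at the origin on the work surface. World frame = base frame: x ahead of the robot, y to its left, z up, the work surface at z = 0. Lengths are in m, angles in degrees, forces in N, time in s.
With the tool pointing down it reaches from about 0.425 to 0.875 m from the base axis. Payload 4.7 kg.
Tool frame: the origin (TCP) lies between the finger pads, 19 mm behind the fingertips; this is the grasp point; z points along the fingers, y is the line along which they close (so a half turn about z gives the same grasp; the last joint's range is limited). The gripper opens to 87 mm and grips with 3 to 60 N. Pads are 19 mm wide; open, the fingers measure 117 mm over their backs; the gripper's body (75 mm by 190 mm) begins 51 mm behind the grasp point.
Start: joints at [64.12, 18.392, -4.016, 83.108, 1.295, 78.541, -3.26], TCP at [0.292, -0.581, 0.241] pointing down, gripper open.
Joint ranges: [-163.93, 163.93], [-17.29, 119.83], [-79.2, 71.16], [3.27, 140.29], [-89.18, 269.18], [5.43, 117.66], [-154.24, 154.24]. Speed limits (degrees/s): [147.25, 147.25, 180, 180, 180, 180, 180].

### API

Orientations are given as [roll, pitch, yaw] about the fixed x, y, z axes, in that order (R = Rz(yaw) Ry(pitch) Rx(roll)).
In Python, from cell import env, read_camera gives the robot as it stands.
- The arm moves only by the shell command python3 -m jog 'ROWS' [FORCE]. ROWS is JSON, a list of rows, each a list of 5 numbers: the opening, from 0 (shut) to 1 (fully open), then the shift along the tool's x, y, z each as a share of 0.02 m, from -1 to 1, then the turn about the tool's z as a share of 45 degrees, from -1 to 1. In form: [[gripper, x, y, z, yaw], ...]. A call has 1 to 12 rows; each row shifts and turns the commanded pose from where the row before left it, along the tool's axes as they then stand; what a row does not reach is not made up. A row lasts 1/12 s, in which the tool goes at most 41.7 mm and 7.16 degrees, less where a joint would pass 70% of its speed; a pose out of reach is approached as far as the arm can. A call with a number of a shift or a turn outside -1 to 1 is refused whole. A call with a gripper value outside its range is refused whole. The fingers move at their own pace and stop on an object; FORCE is the grip in N (left out, the last holds). Time passes only in rows, so rows that do not move let the fingers close. It gives the time, the measured TCP pose, the force, the opening and the grip force at its end, in the units of the state.
- env.get_obs(): the state, without advancing time (a new reading comes with each control period).
- read_camera(name): name is "side" or "top" or "wrist"; returns a dict with "color" (384x512x3 uint8, red, green, blue), "range_z" (384x512 float32, m along the optical axis (not along the pixel's ray), 0 where there is no reading), "mtx" (3x3 intrinsics, pixels), "world_from_camera" (4x4, takes a point from camera to world coordinates); the wrist camera has in their place "T_tool_cam" (4x4, takes a point from camera to tool coordinates, whose origin is the TCP and whose axes are the flange's). Camera axes: x right, y down, z forward; pixel columns grow to the right and rows downward; lengths in m; the calibration is good to about 2 mm. A picture is of the moment at which its call begins: read the wrist's pose just before it.
- env.sign_off(): hands the job in; it is judged then, once.
The state is a dict: "time_s": time; "qpos": joint angles; "joint_velocities": joint speeds; "effort": joint torques, N m; "tool_pos": TCP position; "tool_rot": TCP orientation; "force": force on the tool from outside, world axes, zero at the start; "wrist_torque": the same for the moment, N m; "grip_width": finger opening in m; "grasp_force": force on a finger pad.
Only numpy, scipy, OpenCV 4.12 (cv2) and the standard library are available. Lean on these libraries where they do the work, as an engineer would, in place of code of your own. Each camera call takes 0.05 s, during which the arm holds its last target. There are 200 camera calls.

## Working session

There is one attempt and no reset: what is moved stays moved. The work goes in short steps, Python scripts to look and compute and a shell command to move; the robot and the scene stay as the last step left them, time stands still between calls to the robot, and variables do not carry over. Pictures are saved under pics/ and viewed, at most 10 in all, crops included, and the job is handed in when it is done.

```bash
ls; mkdir -p pics; python3 - <<'E'
from cell import env, read_camera
import cv2, numpy as np
o=env.get_obs(); print({k:np.round(v,3).tolist() for k,v in o.items()})
ims=[]
for n in ("top","side"):
    c=read_camera(n); np.savez(f"{n}0.npz",**c); ims.append(c)
    cv2.imwrite(f"pics/{n}0.png",c["color"][:,:,::-1])
    print(n,c["mtx"].tolist(),np.round(c["world_from_camera"],3).tolist(),(c["range_z"]>0).mean())
E
```

```text
pics
{'time_s': 0.0, 'qpos': [64.12, 18.439, -4.017, 83.177, 1.295, 78.538, -3.26], 'joint_velocities': [-0.005, 0.061, 0.093, 0.038, 0.147, 0.119, 0.01], 'effort': [-0.0, -49.129, -0.404, -31.253, -0.064, 0.044, 0.0], 'tool_pos': [0.292, -0.58, 0.24], 'tool_rot': [-179.891, 0.005, 26.691], 'force': [1.078, 0.028, -0.427], 'wrist_torque': [-0.024, -0.049, -0.021], 'grasp_force': 0.0, 'grip_width': 0.087}
top [[439.60891926985147, 0.0, 256.63680158923717], [0.0, 439.60891926985147, 192.9117011257306], [0.0, 0.0, 1.0]] [[0.002, -0.992, 0.125, 0.379], [-1.0, -0.003, -0.009, 0.004], [0.009, -0.125, -0.992, 1.29], [0.0, 0.0, 0.0, 1.0]] 0.9960784912109375
side [[424.78244382685523, 0.0, 254.41031073407248], [0.0, 424.78244382685523, 194.0812986181018], [0.0, 0.0, 1.0]] [[-0.935, -0.243, 0.258, 0.225], [-0.355, 0.645, -0.677, 0.755], [-0.001, -0.725, -0.689, 0.885], [0.0, 0.0, 0.0, 1.0]] 0.9959208170572916
```

View pics/top0.png

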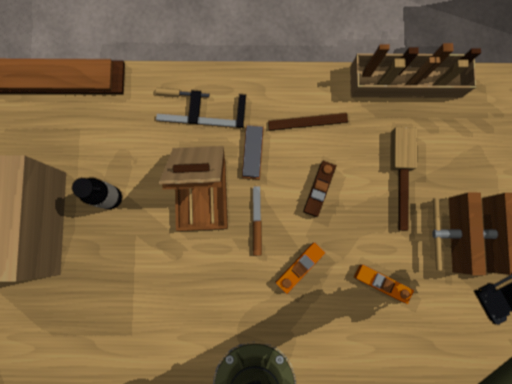

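View pics/side0.png

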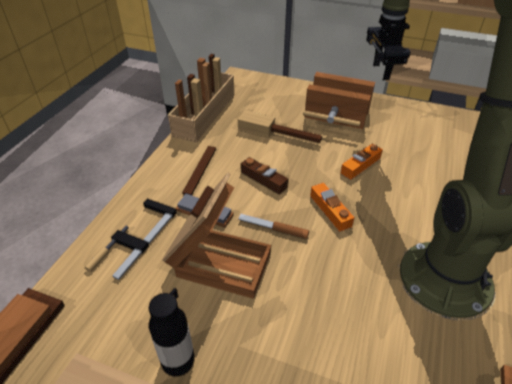

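The top view shows the dark plane at about (320,189), the case tray at about (202,205) with its lid and grip strip at (191,168), and the chisel and stone at (256,220) and (253,152). The orange look-alikes are at (300,268) and (384,283). The side view confirms that the lid is half open.

```bash
cat > h.py <<'E'
import numpy as np, cv2
def cloud(c,T=None):
    T=c["world_from_camera"] if T is None else T
    K=c["mtx"]; z=c["range_z"]; v,u=np.mgrid[:z.shape[0],:z.shape[1]]
    p=np.stack([(u-K[0,2])*z/K[0,0],(v-K[1,2])*z/K[1,1],z],-1)
    return p@T[:3,:3].T+T[:3,3]
def box(pts): # centre, size(long,short), yaw of long axis
    (c,(w,h),_)=r=cv2.minAreaRect(pts.astype(np.float32)*1000)
    b=cv2.boxPoints(r)/1000; e=[b[1]-b[0],b[2]-b[1]]; l=max(e,key=np.linalg.norm)
    a=np.degrees(np.arctan2(l[1],l[0])); a=(a+90)%180-90
    return np.round(np.array(c)/1000,4),sorted([round(w),round(h)]),round(float(a),1)
E
python3 - <<'E'
from h import *
from cell import read_camera
t=dict(np.load("top0.npz")); s=dict(np.load("side0.npz"))
P=cloud(t); S=cloud(s)
def region(u0,u1,v0,v1): 
    m=np.zeros((384,512),bool); m[v0:v1,u0:u1]=1; return m
bench=region(270,300,180,230); print("bench z",np.median(P[bench][:,2]))
# plane
m=region(295,345,150,225)&(P[...,2]>0.02); print("plane",box(P[m][:,:2]),np.percentile(P[m][:,2],[50,98]))
mm=m&(P[...,2]<0.046)&(P[...,2]>0.034); print("plane top",box(P[mm][:,:2]))
for n,r in dict(chisel=region(245,268,183,260),stone=region(240,268,120,182)).items():
    q=r&(P[...,2]>0.008); print(n,box(P[q][:,:2]),P[q][:,2].max(),P[q].min(0),P[q].max(0))
# case: wall-tops and lid
r=region(150,240,135,240)
for lo,hi in ((.028,.044),(.003,.014),(.06,.30)):
    q=r&(P[...,2]>lo)&(P[...,2]<hi); print(lo,hi,q.sum(),box(P[q][:,:2]))
# lid outer plane fit
q=r&(P[...,2]>.06)&(P[...,2]<.3); L=P[q]
for i in range(6):
    A=np.c_[L[:,:2],np.ones(len(L))]; k=np.linalg.lstsq(A,L[:,2],rcond=None)[0]; e=L[:,2]-A@k
    L=L[np.abs(e)<max(.004,1.5*e.std())]
n=np.array([-k[0],-k[1],1]); n/=np.linalg.norm(n)
print("lid normal",n,"theta",np.arccos(n[2]),"yaw",np.degrees(np.arctan2(n[1],n[0])),len(L),"res",e.std(),"k",k)
print("lid highest", L[np.argsort(-L[:,2])[:40]].mean(0))
# strip: points off plane
d=(P@n)-(L@n).mean(); q2=r&(P[...,2]>.08)&(d>.012)&(d<.03); print("strip",P[q2].mean(0),q2.sum(),d[q2].mean())
# near wall
q=r&(P[...,2]>.028)&(P[...,2]<.044); W=P[q]; 
for nm in (W[:,0]<np.percentile(W[:,0],20),): print("near wall", W[nm].mean(0), W.min(0),W.max(0))
w=read_camera("wrist"); print(np.round(w["T_tool_cam"],3).tolist())
z=np.round(P[130:240:4,156:236:4,2]*1000).astype(int)
for row in z: print(*row)
E
```

```text
bench z -0.0002968277017060261
plane (array([ 0.4842, -0.1348]), [88, 337], -38.2) [0.04083573 0.37729632]
plane top (array([ 0.5529, -0.1883]), [44, 160], -20.8)
chisel (array([ 0.4607, -0.008 ]), [40, 198], -4.6) 1.2896109727800367 [ 0.36227189 -0.0312893   0.00843873] [0.56009865 0.0151653  1.28961097]
stone (array([0.568 , 0.0089]), [69, 378], 0.1) 1.2896109727800367 [ 0.379082   -0.02523215  0.00807379] [0.75691805 0.0434396  1.28961097]
0.028 0.044 439 (array([0.5359, 0.1565]), [146, 205], 2.6)
0.003 0.014 1945 (array([0.5596, 0.1776]), [264, 311], 0.4)
0.06 0.3 2371 (array([0.5972, 0.1592]), [140, 146], -87.3)
lid normal [0.8398169  0.04010573 0.54138628] theta 0.9987112757203038 yaw 2.7341011657763628 1540 res 0.0014606816310785144 k [-1.55123417 -0.07407969  1.10540103]
lid highest [0.54113597 0.15220712 0.25426408]
strip [0.58081927 0.15822713 0.22472025] 166 0.017339164473666537
near wall [0.43540582 0.17492465 0.03571174] [0.43225845 0.08031008 0.02816635] [0.64178027 0.22866002 0.04318847]
[[-0.0, -0.961, -0.276, 0.076], [1.0, -0.0, 0.0, -0.001], [-0.0, -0.276, 0.961, -0
[... 942 characters left out ...]
 209 212 213 211 210 208 205 208 210 209 35 -5 -3
0 -2 0 0 -2 37 6 7 9 11 7 5 11 6 14 5 9 34 -1 -1
-4 0 6 -1 -1 39 10 4 10 11 9 7 9 12 18 8 3 38 4 -1
0 -1 1 -1 -4 34 6 3 6 10 4 5 7 1290 16 7 10 38 1 0
-2 3 1 -4 3 40 6 6 9 12 12 11 7 10 15 7 6 34 3 -1
1 -3 2 1 -2 32 9 8 8 9 7 12 12 8 21 10 11 31 2 1
2 -4 -6 1 -3 35 5 7 10 7 9 10 10 7 20 8 8 35 -7 4
-1 6 -2 1 -5 34 7 8 11 4 7 8 6 7 21 4 10 30 1 5
-1 1 -3 -2 1 36 9 7 6 13 8 2 12 10 16 7 5 29 -1 -7
-1 -6 1 1 -3 37 17 4 10 11 5 7 7 11 18 4 6 36 -3 1
1 -2 -3 3 1 38 4 8 7 6 5 32 41 35 36 36 37 37 -3 -2
2 -2 0 4 -2 22 11 6 3 2 -3 1 -3 -3 -3 5 -2 -7 1 3
3 2 1 -1 0 -1 2 -3 -4 -3 1 0 3 -3 -3 6 0 -1 2 1
1290 -1 -5 0 -1 -4 1 1 5 -1 -1 3 0 0 2 0 -4 -1 2 0
```

```bash
python3 -m jog '[[1,0,0,0,-0.147],[1,0,0,0,-0.147],[1,0,0,0,-0.147],[1,0,0,0,-0.147],[1,0,0,0,-0.147],[1,0,0,0,-0.147],[1,0,0,0,-0.147],[1,0,0,0,-0.147],[1,0,0,0,-0.147],[1,0,0,0,-0.147]]'
python3 -m jog '[[1,0,0,0,-0.147],[1,0,0,0,-0.147],[1,0,0,0,-0.147],[1,0,0,0,-0.147],[1,0,0,0,-0.147],[1,0,0,0,-0.147],[1,0,0,0,-0.147],[1,0,0,0,-0.147],[1,0,0,0,-0.147],[1,0,0,0,-0.147],[1,0,0,0,0],[1,0,0,0,0]]'
```

```text
time_s: 0.98
tool_pos: [0.2918, -0.5806, 0.2408]
tool_rot: [-180.0, -0.0, 93.2]
force: [-0.0, 0.1, -0.3]
grip_width: 0.0873
grasp_force: 0.0
time_s: 1.98
tool_pos: [0.2918, -0.5807, 0.2409]
tool_rot: [180.0, -0.0, 158.8]
force: [0.2, 0.0, 0.2]
grip_width: 0.0874
grasp_force: 0.0
```

```bash
python3 -m jog '[[1,0,0.9,0,0],[1,0,0.9,0,0],[1,0,0.9,0,0],[1,0,0.9,0,0],[1,0,0.9,0,0],[1,0,0.9,0,0],[1,0,0.9,0,0],[1,0,0.9,0,0],[1,0,0.9,0,0],[1,0,0.9,0,0],[1,0,0.9,0,0],[1,0,0.9,0,0]]'
python3 -m jog '[[1,-0.2,0.9,0,0],[1,-0.2,0.9,0,0],[1,-0.2,0.9,0,0],[1,-0.2,0.9,0,0],[1,-0.2,0.9,0,0],[1,-0.2,0.9,0,0],[1,-0.2,0.9,0,0],[1,-0.2,0.9,0,0],[1,-0.2,0.9,0,0],[1,-0.2,0.9,0,0],[1,-0.2,0.9,0,0],[1,-0.2,0.9,0,0]]'
python3 -m jog '[[1,-0.2,0.7,0,0],[1,0,0.5,0,0],[1,0,0.2,0,0],[1,0,0,0,0],[1,0,0,0,0],[1,0,0,0,0]]'
python3 - <<'E'
from h import *
from cell import env, read_camera
from scipy.spatial.transform import Rotation as R
o=env.get_obs(); w=read_camera("wrist"); cv2.imwrite("pics/w1.png",w["color"][:,:,::-1])
T=np.eye(4); T[:3,:3]=R.from_euler("xyz",o["tool_rot"],degrees=True).as_matrix(); T[:3,3]=o["tool_pos"]
P=cloud(w,T@w["T_tool_cam"]); z=P[...,2]
m=(z>.033)&(z<.047)&(np.abs(P[...,0]-.553)<.12)&(np.abs(P[...,1]+.188)<.12)
print(o["tool_pos"],o["tool_rot"],m.sum(),box(P[m][:,:2]))
E
```

```text
time_s: 2.98
tool_pos: [0.37, -0.3775, 0.2413]
tool_rot: [-180.0, 0.0, 159.0]
force: [0.0, 0.8, 0.4]
grip_width: 0.0868
grasp_force: 0.0
time_s: 3.98
tool_pos: [0.492, -0.1931, 0.2413]
tool_rot: [-180.0, 0.0, 159.0]
force: [0.4, -0.7, -0.7]
grip_width: 0.0868
grasp_force: 0.0
time_s: 4.48
tool_pos: [0.5048, -0.1711, 0.2412]
tool_rot: [-180.0, -0.0, 158.9]
force: [-0.9, -0.5, -1.1]
grip_width: 0.0875
grasp_force: 0.0
[ 0.50480495 -0.17113956  0.24116864] [-1.79950608e+02 -9.68883086e-03  1.58886573e+02] 3461 (array([ 0.5399, -0.1839]), [44, 140], -20.5)
```

View pics/w1.png

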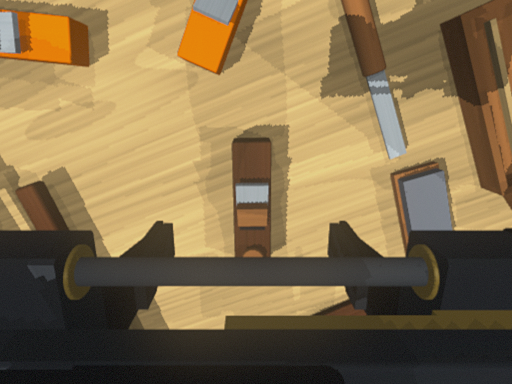

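The wrist view shows the plane's tail at (252,140), centred between the fingers. I'll go down and grip it near the tail, so the gripper stays clear of the lid later.

```bash
python3 -m jog '[[1,0,0,0.9,0],[1,0,0,0.9,0],[1,0,0,0.9,0],[1,0,0,0.9,0],[1,0,0,0.9,0],[1,0,0,0.9,0],[1,0,0,0.9,0],[1,0,0,0.9,0],[1,0,0,0.9,0],[1,0,0,0.9,0],[1,0,0,0.9,0],[1,0,0,0.6,0]]'
python3 -m jog '[[1,0,0,0,0],[1,0,0,0,0],[0,0,0,0,0],[0,0,0,0,0],[0,0,0,0,0],[0,0,0,0,0],[0,0,0,0,0],[0,0,0,0,0],[0,0,0,0,0],[0,0,0,0,0],[0,0,0,0,0]]' 60
python3 -m jog '[[0,0,0,-0.3,0],[0,0,0,-0.5,0],[0,0,0,-0.6,0],[0,0,0,-0.6,0],[0,0,0,-0.6,0],[0,0,0,-0.6,0],[0,0,0,-0.5,0],[0,0,0,-0.3,0],[0,0,0,0,0],[0,0,0,0,0]]'
python3 - <<'E'
from h import *
from cell import env, read_camera
s=read_camera("side"); cv2.imwrite("pics/s1.png",cv2.resize(s["color"][100:230,200:340,::-1],None,fx=4,fy=4))
P=cloud(s); m=(np.abs(P[...,0]-.55)<.11)&(np.abs(P[...,1]+.188)<.1)&(P[...,2]>.02)&(P[...,2]<.16)
a=np.array([.936,-.353]); l=(P[m][:,:2]-[.553,-.188])@a; z=P[m][:,2]
for x in np.arange(-.09,.1,.01):
    k=(l>x)&(l<x+.01)
    if k.sum()>3: print(round(x,2),k.sum(),np.round(np.percentile(z[k],[3,50,97]),3))
E
```

```text
time_s: 5.53
tool_pos: [0.5042, -0.1708, 0.0295]
tool_rot: [-180.0, -0.1, 158.9]
force: [-0.4, -0.9, -0.0]
grip_width: 0.087
grasp_force: 0.0
time_s: 6.45
tool_pos: [0.5053, -0.1702, 0.0313]
tool_rot: [-180.0, -0.0, 159.0]
force: [0.4, 0.0, 1.6]
grip_width: 0.0435
grasp_force: 60.0
time_s: 7.28
tool_pos: [0.5054, -0.1702, 0.1115]
tool_rot: [-180.0, 0.0, 159.0]
force: [-0.4, -0.6, -5.6]
grip_width: 0.0437
grasp_force: 60.0
-0.09 84 [0.082 0.1   0.119]
-0.08 74 [0.082 0.115 0.121]
-0.07 96 [0.084 0.118 0.142]
-0.06 104 [0.086 0.119 0.157]
-0.05 21 [0.087 0.108 0.152]
-0.04 5 [0.083 0.099 0.142]
-0.03 10 [0.078 0.086 0.094]
-0.02 8 [0.082 0.087 0.093]
-0.01 9 [0.079 0.086 0.09 ]
-0.0 10 [0.08  0.088 0.093]
0.01 7 [0.081 0.088 0.092]
0.02 8 [0.08  0.087 0.092]
0.03 9 [0.079 0.087 0.095]
0.04 10 [0.081 0.089 0.111]
0.05 34 [0.08  0.103 0.128]
0.06 46 [0.081 0.114 0.128]
0.07 28 [0.086 0.116 0.12 ]
```

View pics/s1.png

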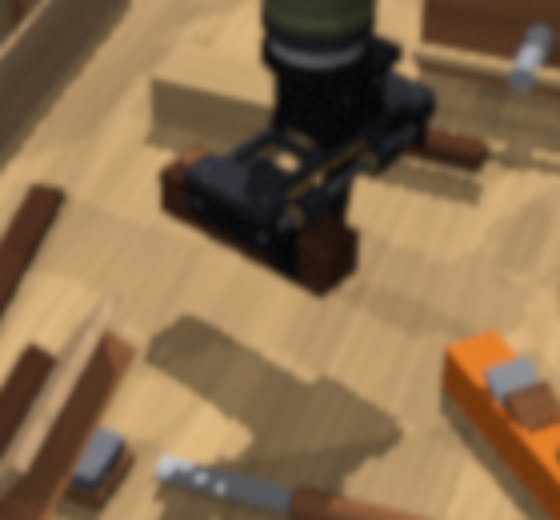

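The plane hangs level, with its toe and tail tops both at about z 0.12. Before going under the lid I'll measure how far the gripper body reaches along tool x.

```bash
python3 - <<'E'
from h import *
from cell import env, read_camera
p=np.array(env.get_obs()["tool_pos"]); a=np.array([.936,-.353]); n=np.array([.353,.936])
for nm in ("side","top"):
    P=cloud(read_camera(nm)); d=P-p
    f=d[...,:2]@a; y=d[...,:2]@n
    for lo in np.arange(.04,.34,.03):
        m=(d[...,2]>lo)&(d[...,2]<lo+.03)&(np.abs(f)<.16)&(np.abs(y)<.16)
        if m.sum()>5: print(nm,round(lo,2),m.sum(),"fwd",np.round(np.percentile(f[m],[1,99]),3),"y",np.round(np.percentile(y[m],[1,99]),3))
E
```

```text
side 0.04 324 fwd [-0.039  0.034] y [-0.08   0.091]
side 0.07 895 fwd [-0.038  0.034] y [-0.089  0.098]
side 0.1 247 fwd [-0.027  0.022] y [-0.047  0.021]
side 0.13 260 fwd [-0.038  0.031] y [-0.044  0.04 ]
side 0.16 237 fwd [-0.037  0.026] y [-0.018  0.041]
side 0.19 303 fwd [-0.038  0.024] y [-0.016  0.041]
side 0.22 305 fwd [-0.036  0.023] y [-0.012  0.045]
side 0.25 339 fwd [-0.036  0.024] y [-0.012  0.044]
side 0.28 310 fwd [-0.039  0.019] y [-0.012  0.045]
side 0.31 353 fwd [-0.065  0.029] y [0.01  0.054]
side 0.34 691 fwd [-0.11  0.03] y [-0.004  0.055]
top 0.04 62 fwd [-0.035  0.036] y [-0.002  0.084]
top 0.07 715 fwd [-0.035  0.039] y [0.019 0.094]
top 0.13 31 fwd [-0.035  0.008] y [0.009 0.037]
top 0.16 25 fwd [-0.032  0.01 ] y [0.012 0.038]
top 0.19 56 fwd [-0.03   0.014] y [0.019 0.038]
top 0.22 17 fwd [-0.025  0.021] y [0.025 0.044]
top 0.31 21 fwd [-0.051  0.016] y [0.031 0.051]
top 0.34 193 fwd [-0.076  0.05 ] y [-0.024  0.052]
```

```bash
python3 -m jog '[[0,0,0,0,-0.1],[0,0,0,0,-0.13],[0,0,0,0,-0.13],[0,0.1,0,0.3,-0.1],[0,0.3,0.2,0.4,-0.065],[0,0.4,0.5,0,0],[0,0.4,0.8,0,0],[0,0.4,0.9,0,0],[0,0.4,0.9,0,0],[0,0,0.9,0,0],[0,0,0.9,0,0],[0,0,0.9,0,0]]'
python3 -m jog '[[0,0,0.9,0,0],[0,0,0.9,0,0],[0,0,0.9,0,0],[0,0,0.9,0,0],[0,0,0.9,0,0],[0,0,0.9,0,0],[0,0,0.8,0,0],[0,0,0.5,0,0],[0,0,0.2,0,0],[0,0,0,0,0],[0,0,0,0,0]]'
```

```text
time_s: 8.43
tool_pos: [0.4595, -0.0506, 0.0968]
tool_rot: [-180.0, -0.0, -177.4]
force: [0.9, -0.3, -5.7]
grip_width: 0.043
grasp_force: 60.0
time_s: 9.35
tool_pos: [0.4537, 0.0859, 0.0969]
tool_rot: [-180.0, -0.0, -177.4]
force: [0.1, -0.3, -4.5]
grip_width: 0.0434
grasp_force: 60.0
```

```bash
python3 -m jog '[[0,0,0.4,0,0],[0,0,0.7,0,0],[0,0,0.8,0,0],[0,0,0.7,0,0],[0,0,0.5,0,0],[0,0,0.24,0,0],[0,0,0,0,0],[0,0,0,0,0]]'
python3 - <<'E'
from h import *
from cell import env, read_camera
s=read_camera("side"); cv2.imwrite("pics/s2.png",cv2.resize(s["color"][150:310,130:310,::-1],None,fx=3.5,fy=3.5))
p=env.get_obs()["tool_pos"]; c,sn=np.cos(np.radians(2.65)),np.sin(np.radians(2.65)); d=np.array(p[:2])-[.5359,.1565]
print("TCP in case",c*d[0]+sn*d[1],-sn*d[0]+c*d[1],p)
E
```

```text
time_s: 10.02
tool_pos: [0.4509, 0.1526, 0.0971]
tool_rot: [-180.0, -0.0, -177.4]
force: [-0.8, -0.2, -5.6]
grip_width: 0.0435
grasp_force: 60.0
TCP in case -0.0850747934346563 -0.0003884967714492798 [0.45093415 0.15217851 0.09706694]
```

View pics/s2.png

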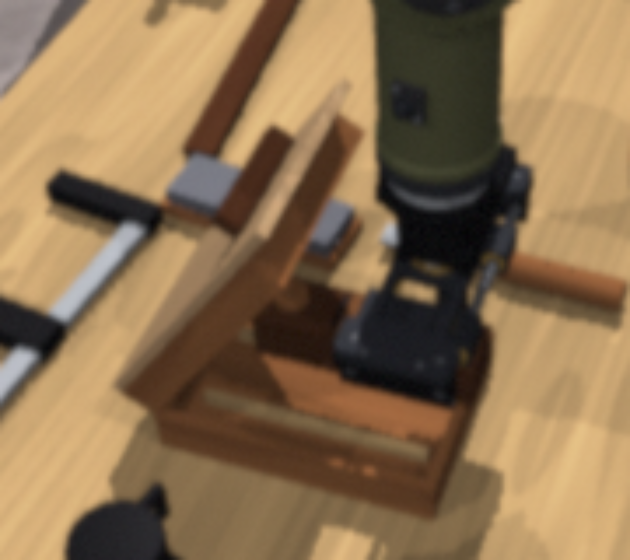

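```bash
python3 -m jog '[[0,0,0,0.25,0],[0,-0.1,0,0.25,0],[0,-0.25,0,0.25,0],[0,-0.3,0,0,0],[0,-0.3,0,0,0],[0,-0.25,0,0,0],[0,-0.15,0,0,0],[0,0,0,0,0],[0,0,0,0.2,0],[0,0,0,0.3,0],[0,0,0,0.3,0],[0,0,0,0.3,0]]'
python3 -m jog '[[0,0,0,0.3,0],[0,0,0,0.3,0],[0,0,0,0.15,0],[0,0,0,0.1,0],[0,0,0,0,0],[0,0,0,0,0]]'
```

```text
time_s: 11.07
tool_pos: [0.4773, 0.1542, 0.0594]
tool_rot: [-180.0, -0.0, -177.4]
force: [-0.3, -0.9, -5.6]
grip_width: 0.0434
grasp_force: 60.0
time_s: 11.57
tool_pos: [0.4779, 0.1545, 0.0433]
tool_rot: [180.0, 0.0, -177.4]
force: [-0.7, 0.4, -5.6]
grip_width: 0.0438
grasp_force: 60.0
```

```bash
for i in 1 2; do :; done; python3 -m jog '[[0,0,0,0.05,0],[0,0,0,0.05,0],[0,0,0,0,0],[0,0,0,0,0]]'
python3 -m jog '[[0,0,0,0.05,0],[0,0,0,0.03,0],[0,0,0,0,0],[0,0,0,0,0]]'
python3 -m jog '[[0,0,0,0.03,0],[0,0,0,0,0],[0,0,0,0,0]]'
```

```text
time_s: 11.9
tool_pos: [0.4779, 0.1544, 0.0413]
tool_rot: [-180.0, 0.0, -177.4]
force: [-0.3, 0.5, -5.4]
grip_width: 0.0433
grasp_force: 60.0
time_s: 12.23
tool_pos: [0.4779, 0.1544, 0.0397]
tool_rot: [-180.0, 0.0, -177.4]
force: [0.7, -0.4, -4.8]
grip_width: 0.0437
grasp_force: 60.0
time_s: 12.48
tool_pos: [0.4779, 0.1545, 0.0393]
tool_rot: [-180.0, 0.0, -177.4]
force: [-1.3, -0.6, 0.2]
grip_width: 0.0436
grasp_force: 60.0
```

```bash
python3 -m jog '[[0.4,0,0,0,0],[0.6,0,0,0,0],[0.7,0,0,0,0],[0.7,0,0,0,0],[0.7,0,0,0,0],[0.7,0,0,0,0]]' 20
python3 -m jog '[[0.7,0,0,-0.3,0],[0.7,0.2,0,-0.7,0],[0.7,0.3,0,-0.9,0],[0.7,0.3,0,-0.9,0],[0.7,0,0,-0.9,0],[0.7,0,0,-0.9,0],[0.7,0,0,-0.9,0],[0.7,0,0,-0.9,0],[0.7,0,0,-0.9,0],[0.7,0,0,0,0],[0.7,0,0,0,0]]'
python3 - <<'E'
from h import *
from cell import env, read_camera
from scipy.spatial.transform import Rotation as R
o=env.get_obs(); w=read_camera("wrist"); cv2.imwrite("pics/w3.png",w["color"][:,:,::-1])
T=np.eye(4); T[:3,:3]=R.from_euler("xyz",o["tool_rot"],degrees=True).as_matrix(); T[:3,3]=o["tool_pos"]
P=cloud(w,T@w["T_tool_cam"]); a=np.radians(2.65)
x=(P[...,0]-.5359)*np.cos(a)+(P[...,1]-.1565)*np.sin(a); y=-(P[...,0]-.5359)*np.sin(a)+(P[...,1]-.1565)*np.cos(a); z=P[...,2]
m=(z>.038)&(z<.056)&(abs(y)<.035)&(x>-.1)&(x<.1)
q=np.c_[x[m],y[m]]; print(m.sum(),q.min(0),q.max(0),box(q))
for k in np.arange(-.1,.1,.02):
    s=m&(x>k)&(x<k+.02)&(abs(y)<.018)
    if s.sum()>5: print(round(k,2),s.sum(),np.median(z[s]))
E
```

```text
time_s: 12.98
tool_pos: [0.4782, 0.1546, 0.0392]
tool_rot: [180.0, 0.0, -177.4]
force: [0.3, 0.6, -0.4]
grip_width: 0.0599
grasp_force: 0.0
time_s: 13.9
tool_pos: [0.4625, 0.1539, 0.186]
tool_rot: [-180.0, 0.1, -177.4]
force: [-0.4, 0.1, -0.8]
grip_width: 0.0611
grasp_force: 0.0
4033 [-0.09869609 -0.0212608 ] [0.06885425 0.02286629] (array([-0.0149,  0.0008]), [44, 168], 0.0)
-0.1 502 0.04770280241432198
-0.08 791 0.04790449245908157
-0.06 679 0.04792910802029243
-0.04 431 0.052921261691652066
-0.02 135 0.0551723234508788
0.02 211 0.04829913229246807
0.04 228 0.047980267026405066
0.06 152 0.047762160315326735
```

View pics/w3.png

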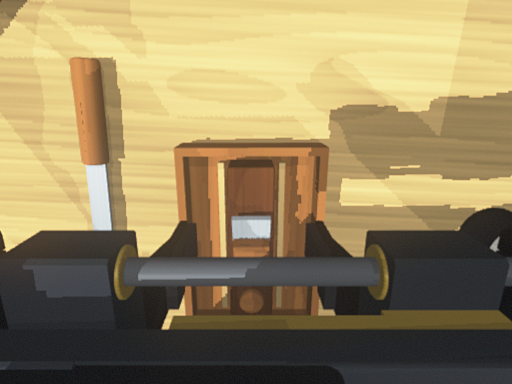

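The plane lies flat: its top is at 0.048, it's centred in y, and x is about -11 mm. The wrist view shows it between the ribs at (220-285, 160-310). Next I'll shut the fingers and go over to the outer face of the lid.

```bash
python3 -m jog '[[0.7,0,0,-0.6,0],[0.4,0,0,-0.9,0],[0,0,0,-0.9,0],[0,0,0,-0.9,0],[0,0,0,-0.9,0],[0,0,0,-0.9,0],[0,0,0,-0.6,0],[0,0,0,0,0],[0,0,0,0,0]]' 20
python3 -m jog '[[0,-0.4,0,0,0],[0,-0.8,0,0,0],[0,-0.9,0,0,0],[0,-0.9,0,0,0],[0,-0.9,0,0,0],[0,-0.8,0,0,0],[0,-0.5,0,0,0],[0,-0.2,0,0,0],[0,0,0,0,0],[0,0,0,0,0]]'
python3 - <<'E'
from h import *
from cell import env
p=env.get_obs()["tool_pos"]; a=np.radians(2.65); d=np.array(p[:2])-[.5359,.1565]
print("TCP in case",np.cos(a)*d[0]+np.sin(a)*d[1],-np.sin(a)*d[0]+np.cos(a)*d[1],p)
E
```

```text
time_s: 14.7
tool_pos: [0.4618, 0.1537, 0.2989]
tool_rot: [-180.0, -0.0, -177.4]
force: [-1.2, 0.1, 0.4]
grip_width: 0.0159
grasp_force: 0.0
time_s: 15.53
tool_pos: [0.5688, 0.159, 0.2981]
tool_rot: [180.0, -0.1, -177.3]
force: [0.3, -0.3, -0.0]
grip_width: 0.0006
grasp_force: 0.0
TCP in case 0.032981353566972314 0.0009420741642596441 [0.56880253 0.15896595 0.29805508]
```

```bash
python3 -m jog '[[0,0,0,0.6,0],[0,0,0,0.8,0],[0,0.25,0,0.4,0],[0,0.25,0,0,0],[0,0.25,0,0.14,0],[0,0.25,0,0.14,0],[0,0.49,0,0.27,0],[0,0.49,0,0.27,0],[0,0.49,0,0.27,0],[0,0,0,0,0],[0,0,0,0,0]]'
python3 - <<'E'
from h import *
from cell import env,read_camera
s=read_camera("side"); cv2.imwrite("pics/s4.png",cv2.resize(s["color"][100:310,130:310,::-1],None,fx=2.8,fy=2.8))
E
```

```text
time_s: 16.45
tool_pos: [0.52, 0.1563, 0.2417]
tool_rot: [-179.9, 0.0, -177.4]
force: [-0.4, -0.6, 1.0]
grip_width: 0.0001
grasp_force: 0.0
```

View pics/s4.png

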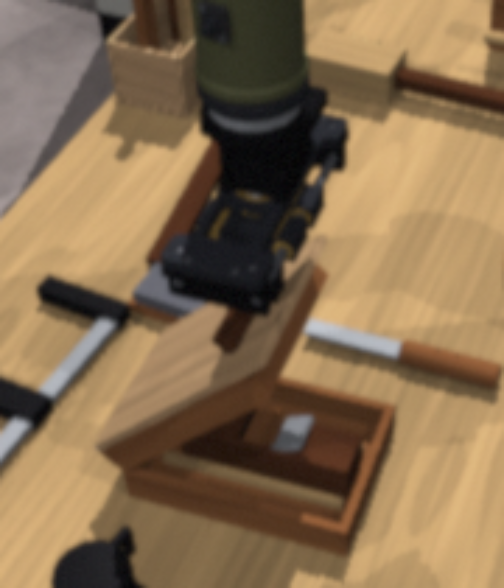

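The lid follows the fingertips and is now at about 0.8 rad; the plane hasn't moved. I'll continue along the arc.

```bash
python3 -m jog '[[0,0.42,0,0.4,0],[0,0.42,0,0.4,0],[0,0.42,0,0.4,0],[0,0.42,0,0.4,0],[0,0.35,0,0.44,0],[0,0.35,0,0.44,0],[0,0.35,0,0.44,0],[0,0.35,0,0.44,0],[0,0,0,0,0]]'
python3 -m jog '[[0,0.25,0,0.5,0],[0,0.25,0,0.5,0],[0,0.25,0,0.5,0],[0,0.25,0,0.5,0],[0,0.16,0,0.5,0],[0,0.16,0,0.5,0],[0,0.16,0,0.4,0],[0,0,0,0,0],[0,0,0,0,0]]'
```

```text
time_s: 17.25
tool_pos: [0.4576, 0.1536, 0.1732]
tool_rot: [-180.0, -0.1, -177.3]
force: [0.2, -1.0, 0.1]
grip_width: 0.0004
grasp_force: 0.0
time_s: 18.0
tool_pos: [0.4286, 0.1521, 0.1054]
tool_rot: [-180.0, -0.1, -177.4]
force: [-0.9, -0.4, 0.5]
grip_width: 0.0002
grasp_force: 0.0
```

```bash
python3 -m jog '[[0,0.03,0,0.2,0],[0,0.03,0,0.2,0],[0,0,0,0.15,0],[0,0,0,0.1,0],[0,0,0,0,0],[0,0,0,0,0]]'
python3 -m jog '[[0,0,0,0.05,0],[0,0,0,0.05,0],[0,0,0,0,0],[0,0,0,0,0]]'
```

```text
time_s: 18.5
tool_pos: [0.428, 0.1521, 0.0929]
tool_rot: [180.0, -0.0, -177.4]
force: [0.2, 0.6, 0.4]
grip_width: 0.0004
grasp_force: 0.0
time_s: 18.83
tool_pos: [0.4281, 0.1522, 0.0911]
tool_rot: [-180.0, 0.0, -177.4]
force: [-1.4, -1.0, 1.8]
grip_width: 0.0004
grasp_force: 0.9
```

```bash
python3 -m jog '[[0,0,0,0.05,0],[0,0,0,0.02,0],[0,0,0,0,0],[0,0,0,0,0]]'
python3 -m jog '[[0,0,0,0.03,0],[0,0,0,0,0],[0,0,0,0,0],[0,0,0,0,0]]'
```

```text
time_s: 19.17
tool_pos: [0.4282, 0.1522, 0.091]
tool_rot: [-179.9, -0.0, -177.4]
force: [-5.6, -2.2, 14.9]
grip_width: 0.0007
grasp_force: 7.8
time_s: 19.5
tool_pos: [0.4282, 0.1522, 0.0909]
tool_rot: [-179.9, -0.1, -177.4]
force: [-8.4, -2.4, 21.3]
grip_width: 0.0004
grasp_force: 10.6
```

The lid has reached its stop. I'll back away and check.

```bash
python3 -m jog '[[0,0,0,-0.2,0],[0,0,0,-0.6,0],[0,0,0,-0.9,0],[0,0,0,-0.9,0],[0,0,0,-0.9,0],[0,0,0,-0.9,0],[0,0,0,-0.9,0],[0,0,0,-0.6,0],[0,0,0,0,0],[0,0,0,0,0]]'
python3 - <<'E'
from h import *
from cell import env,read_camera
s=read_camera("side"); cv2.imwrite("pics/s5.png",s["color"][...,::-1])
P=cloud(s); a=np.radians(2.65); x=(P[...,0]-.5359)*np.cos(a)+(P[...,1]-.1565)*np.sin(a); y=-(P[...,0]-.5359)*np.sin(a)+(P[...,1]-.1565)*np.cos(a)
m=(x>-.12)&(x<.1)&(abs(y)<.065)&(P[...,2]>.06)&(P[...,2]<.085); k=np.polyfit(x[m],P[...,2][m],1); print(m.sum(),k)
E
```

```text
time_s: 20.33
tool_pos: [0.4284, 0.152, 0.2071]
tool_rot: [-180.0, 0.1, -177.4]
force: [0.4, -0.1, -0.9]
grip_width: 0.0007
grasp_force: 0.0
3500 [-0.00148651  0.07096815]
```

View pics/s5.png

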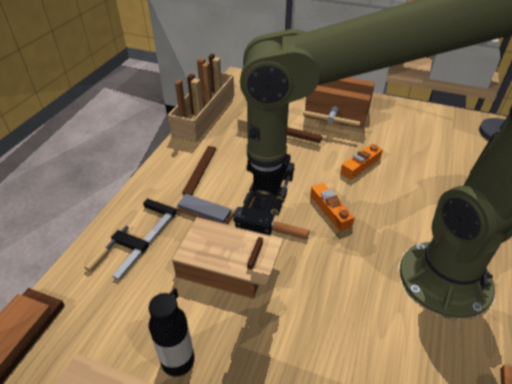

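The lid is flat and closed (slope 0.0015, at pixel (228,255)), the robot is clear of it, and the bystanders are where they were.

```bash
python3 -c "
from cell import env; print(env.sign_off())"
```

```text
the job is handed in; nothing more can be done
None
```

The plane is lying flat between the ribs in its case, the lid is closed gently, the other tools look undisturbed, and the job is handed in after about 20 s of the 64 s; the hand-in gave no verdict.

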